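# Fit the missing press post by probing its socket

## Robot

A 7-joint arm with a two-finger parallel gripper is mounted at the origin on the work surface. World frame = base frame: x ahead of the robot, y to its left, z up, the work surface at z = 0. Lengths are in m, angles in rad, forces in N, time in s.
With the tool pointing down it reaches from about 0.425 to 0.875 m from the base axis. Payload 8.4 kg.
Tool frame: the origin (TCP) lies between the finger pads; the fingertips stand tip_reach ahead of it and the grasp point (between the pads) lies 2 mm behind it (tip_reach is the distance from the TCP to the fingertips, in m); z points along the fingers, y is the line along which they close (so a half turn about z gives the same grasp; the last joint's range is limited). The gripper opens to 87 mm and grips with 3 to 60 N. Pads are 19 mm wide; open, the fingers measure 117 mm over their backs; the gripper's body (75 mm by 190 mm) begins 51 mm behind the grasp point.
Start: joints at [1.237, 0.333, 0.04, 1.465, -0.013, 1.343, -0.059], TCP at [0.151, -0.632, 0.24] pointing down, gripper open.
Joint ranges: [-2.58, 2.58], [-0.38, 2.09], [-1.3, 1.39], [0.25, 2.4], [-1.5, 4.64], [0.08, 2.09], [-2.65, 2.65]. Speed limits (rad/s): [2.22, 2.22, 2.79, 2.79, 3.14, 3.14, 3.14].

## Interface

Orientations are given as a unit quaternion [x, y, z, w].
In Python, from bench import sense, camera, close_job, masks_of, mark_of, tip_reach gives the robot as it stands.
- The arm moves only by the tool arm_command, never from a script. Its argument "series" is one flat list of numbers, 7 for each row, row after row: the turn, a rotation vector about the world's x, y, z scaled (see below), then the shift along the world's x, y, z scaled (see below), then the finger opening in mm, from 0 to 87. A call has 1 to 5 rows; each row is the pose to reach, as a shift and turn from the pose commanded when the call began; what a row does not reach only later rows make up. The controller multiplies each number of a shift by 0.15 m and each number of a turn by 90 degrees. A row lasts 1/10 s, in which the tool goes at most 50 mm and 8.59 degrees, less where a joint would pass 70% of its speed; a pose out of reach is approached as far as the arm can. A call with a number of a shift or a turn outside -1 to 1 is refused whole. A call with a gripper value outside its range is refused whole. The fingers move at their own pace and stop on an object; "grip_force" is the grip in N (left out, the last holds). Time passes only in rows, so rows that repeat a pose let the fingers close. It gives the time, the measured TCP pose, the force, the opening and the grip force at its end, in the units of the state.
- sense(): the state, without advancing time (a new reading comes with each control period).
- camera(name): name is "scene" or "top" or "wrist"; returns a dict with "image" (420x560x3 uint8, red, green, blue), "vfov" (degrees; the focal length in pixels is half the picture's height over the tangent of half this angle, whatever the lens; pixels are square), "cx", "cy" (the principal point, pixels), "D" ([k1, k2, p1, p2, k3] as OpenCV has them; the pictures are not rectified), "rvec" (rotation vector, rad) and "tvec" (3), from world to camera coordinates, as OpenCV has them. Camera axes: x right, y down, z forward; pixel columns grow to the right and rows downward; lengths in m; the calibration is good to about 2 mm. A picture is of the moment at which its call begins. There is no depth.
- close_job(): hands the job in; it is judged then, once.
Trained networks look in the newest picture that a camera, given by its name, has taken for a name from the list of things; names that differ only in an ending like _2 or _b are one class to them, and where a whole thing is asked for, a point or a joint stands for the part that bears it (a point fixed in the world has none). Each returns a list of dicts, best first, with "conf" (0 to 1); they miss things now and then, are a little off and sometimes report something else, mostly with a low value. They report only what shows in the picture. A call takes as long as a camera call. They do not tell look-alikes from the thing itself.
- masks_of(camera, thing): "mask" (420x560 bool, what is visible of it) and "box" ([left, top, right, bottom] in pixels, round what is visible of it).
- mark_of(camera, thing): "at" ([row, column] in pixels: a listed point, or the origin of a listed thing).
The state is a dict: "clock": time; "qpos": joint angles; "qd": joint speeds; "joint_torque": joint torques, N m; "eef_pos": TCP position; "tcp_rot": TCP orientation; "ft_force": force on the tool from outside, world axes, zero at the start; "wrist_torque": the same for the moment, N m; "gripper_width": opening from 0.0 (shut) to 1.0 (fully open); "grip_force": force on a finger pad.
Only numpy, scipy, OpenCV 4.12 (cv2) and the standard library are available. Lean on these libraries where they do the work, as an engineer would, in place of code of your own. Each camera call takes 0.05 s, during which the arm holds its last target. There are 200 camera calls.

## Task

The bed of the bench press lacks one of its four posts, and nobody knows how deep the empty corner socket was bored. Take the depth rod from its wooden block, lower it upright into the empty socket, let it rest on the bottom for about a second while you hold it, and put it back in its hole in the block. Then choose the spare post that will stand level with the three already fitted and lower it (do not let it drop) fully home in the socket, leaving the other two spares and everything else on the table where they are.

Things in the scene. Friction and masses are not known exactly. Their poses are not given: they have to be found in the camera images.
- bed: The press bed: a fixed green cast block 220 x 180 mm (x, y), flat top 84 mm above the table, at any yaw. Origin under its centre. At three corners, (-78, 58), (78, -58) and (-78, -58) mm in its x, y, stand fitted steel posts of 24 mm diameter, their tops 60 mm above the bed's top; the fourth corner, (78, 58) mm, has the empty socket.
- socket (a point): Centre of the empty socket's mouth, level with the bed's top; z up. A blind round hole 26 mm in diameter with a 2.5 mm chamfered mouth, straight down, flat-bottomed; its depth is 32, 48 or 64 mm and cannot be read here: it must be probed. The right post is 60 mm longer than the socket is deep.
- rod: The depth rod: steel shaft 10 mm in diameter, 95 mm long, ringed every 10 mm from the tip, under a black round handle 56 mm long, 23 mm thick in its middle, 26 mm at its ends; 0.12 kg. Origin at the handle's underside, z up along the rod; the tip is 95 mm below. It starts hanging tip down in the wooden block, the handle's underside on the block's top.
- rod_grip (a point): Centre of the depth rod's handle, where to hold it: 28 mm above the underside of the handle and 123 mm above the tip; z up along the rod.
- rod_tip (a point): The tip (lower end) of the depth rod.
- block_hole (a point): Mouth of the rod's hole in the wooden tool block (fixed, 140 x 64 mm, 100 mm tall). Point at the hole's centre on the block's top, z up, x along the block; the hole is 17 mm in diameter, chamfered 3 mm, goes right through, and lies 42 mm from the block's middle. Two small awls stand up to 45 mm above the block's other end, 80 to 100 mm from the hole along -x.
- post_a_mid (a point): Spare post: a plain upright steel round bar, 24 mm in diameter and 92 mm long (spares are 92, 108 and 124 mm), foot chamfered 2.5 mm, standing loose in the galley, about 0.33 kg. Point at its centre, 46 mm above its foot; z runs up along it.
- post_b_mid (a point): Spare post: a plain upright steel round bar, 24 mm in diameter and 108 mm long (spares are 92, 108 and 124 mm), foot chamfered 2.5 mm, standing loose in the galley, about 0.39 kg. Point at its centre, 54 mm above its foot; z runs up along it.
- post_c_mid (a point): Spare post: a plain upright steel round bar, 24 mm in diameter and 124 mm long (spares are 92, 108 and 124 mm), foot chamfered 2.5 mm, standing loose in the galley, about 0.45 kg. Point at its centre, 62 mm above its foot; z runs up along it.
- post_a: The 92 mm spare post; origin at the centre of its foot.
- post_b: The 108 mm spare post; origin at the centre of its foot.
- post_c: The 124 mm spare post; origin at the centre of its foot.
- galley: The galley in which the spare posts stand: a fixed flat aluminium tray 250 x 250 mm, floor 4 mm thick, with edges 16 mm high on three sides. Origin under its centre.
- spacer: A loose metal spacing bar, 100 x 24 x 20 mm, lying in the galley among the posts; a bystander. Origin at the centre of its underside.
- spacer2: A loose metal spacing bar, 120 x 30 x 20 mm, on the table; a bystander. Origin at the centre of its underside.
- oilcan: A red oil can, 60 mm across and 118 mm tall with a thin brass spout; a bystander. Origin at the centre of its underside.
- wrench: A steel wrench 190 mm long lying on the table; a bystander. Origin under its middle.
Things that resemble listed ones, but are neither listed nor needed, are in the scene too. What is shaped like the part that bears block_hole but blue is not meant.

How it is judged:
By the outcome, as a careful person would: the job done as asked, in the order asked, and still so for the second after the job is handed in, with the robot touching nothing.
It also fails if it takes over 72 s, if anything falls off the work surface, if the arm or the gripper's body presses on something with over 40 N, if the wrist force passes 120 N, or if a joint passes its speed limit or range.

## Working session

There is one attempt and no reset: what is moved stays moved. The work goes in short steps, Python scripts to look and compute and a tool call to move; the robot and the scene stay as the last step left them, time stands still between calls to the robot, and variables do not carry over. Pictures are saved under pics/ and viewed, at most 10 in all, crops included, and the job is handed in when it is done.

Besides the shell and the picture viewer there is one more tool, called as name(argument=value, ...) on one line, values as JSON. arm_command: Moves the arm, as the interface text tells. Shifts and turns lie within -1 to 1; 1 stands for 0.15 m of shift or 90 degrees of turn. Its arguments: {"type":"object","properties":{"series":{"type":"array"},"grip_force":{"type":"number"}},"required":["series"]}

```bash
mkdir -p pics; ls
cat > h.py <<'E'
import numpy as np, cv2
from bench import sense, camera, close_job, masks_of, mark_of, tip_reach
def K(c):
    f=c["image"].shape[0]/2/np.tan(np.radians(c["vfov"]/2)); return np.array([[f,0,c["cx"]],[0,f,c["cy"]],[0,0,1.]])
def ray(c,px):
    """px (u,v) -> origin, dir world"""
    p=cv2.undistortPoints(np.array([[px]],float),K(c),np.array(c["D"],float)).ravel()
    R=cv2.Rodrigues(np.array(c["rvec"],float))[0]; t=np.array(c["tvec"],float).ravel()
    return -R.T@t, R.T@np.array([p[0],p[1],1.])
def atz(c,px,z):
    o,d=ray(c,px); return o+d*(z-o[2])/d[2]
def proj(c,P):
    return cv2.projectPoints(np.array(P,float).reshape(-1,3),np.array(c["rvec"],float),np.array(c["tvec"],float),K(c),np.array(c["D"],float))[0].reshape(-1,2)
def save(c,name,box=None,s=1):
    im=c["image"][...,::-1]
    if box: im=im[box[1]:box[3],box[0]:box[2]]
    cv2.imwrite("pics/"+name,cv2.resize(im,None,fx=s,fy=s,interpolation=cv2.INTER_CUBIC))
E
python3 - <<'E'
from h import *
print(tip_reach); s=sense(); print({k:np.round(v,3) for k,v in s.items()})
Z={"bed":0,"socket":.084,"rod":.1,"rod_grip":.128,"block_hole":.1,"post_a_mid":.05,"post_b_mid":.058,"post_c_mid":.066,"post_a":.004,"post_b":.004,"post_c":.004,"galley":0,"spacer":.004,"oilcan":0,"wrench":0,"spacer2":0}
cs={}
for n in("top","scene"):
    c=camera(n); cs[n]=c; save(c,n+"0.png")
    print(n,"cam",np.round(ray(c,(280,210))[0],2))
    for t,z in Z.items():
        for m in mark_of(n,t)[:4]:
            r,q=m["at"]; print(t,round(m["conf"],2),"px",round(q),round(r),np.round(atz(c,(q,r),z),3)[:2])
ims=[cs[n]["image"][...,::-1] for n in cs]
cv2.imwrite("pics/both.png",cv2.resize(np.vstack(ims),None,fx=.71,fy=.71,interpolation=cv2.INTER_AREA))
E
```

```text
pics
0.017
{'clock': np.float64(0.0), 'qpos': array([ 1.237,  0.334,  0.04 ,  1.466, -0.013,  1.343, -0.058]), 'qd': array([ 0.   , -0.002, -0.001,  0.   ,  0.001, -0.001,  0.   ]), 'joint_torque': array([ 0.0000e+00, -6.5636e+01,  1.3350e+00, -4.0380e+01, -6.0000e-02,
        4.5000e-02,  0.0000e+00]), 'eef_pos': array([ 0.151, -0.632,  0.239]), 'tcp_rot': array([ 0.993,  0.117, -0.   , -0.001]), 'ft_force': array([-0.475,  0.237,  0.257]), 'wrist_torque': array([ 0.051,  0.051, -0.015]), 'grip_force': np.float64(0.0), 'gripper_width': np.float64(0.997)}
top cam [0.36 0.02 1.27]
bed 0.86 px 243 209 [0.587 0.068]
bed 0.64 px 336 137 [ 0.77 -0.16]
socket 0.93 px 285 199 [ 0.595 -0.03 ]
rod 0.46 px 101 226 [0.527 0.373]
rod_grip 0.59 px 96 224 [0.527 0.375]
block_hole 0.82 px 165 310 [0.348 0.226]
block_hole 0.77 px 99 226 [0.526 0.378]
block_hole 0.32 px 101 224 [0.53  0.373]
post_a_mid 0.72 px 384 218 [ 0.561 -0.26 ]
post_a_mid 0.72 px 387 279 [ 0.421 -0.265]
post_b_mid 0.69 px 393 277 [ 0.425 -0.276]
post_b_mid 0.52 px 98 224 [0.536 0.394]
post_b_mid 0.34 px 242 206 [0.583 0.068]
po
[... 1158 characters left out ...]

post_c_mid 0.65 px 121 295 [ 0.485 -0.389]
post_a 0.92 px 202 303 [ 0.577 -0.255]
post_a 0.66 px 130 310 [ 0.481 -0.38 ]
post_a 0.58 px 157 270 [ 0.427 -0.273]
post_b 0.92 px 202 303 [ 0.577 -0.255]
post_b 0.66 px 130 310 [ 0.481 -0.38 ]
post_b 0.58 px 157 270 [ 0.427 -0.273]
post_c 0.92 px 202 303 [ 0.577 -0.255]
post_c 0.66 px 130 310 [ 0.481 -0.38 ]
post_c 0.58 px 157 270 [ 0.427 -0.273]
galley 0.56 px 157 301 [ 0.498 -0.323]
spacer 0.96 px 413 197 [0.703 0.391]
spacer 0.68 px 161 338 [ 0.586 -0.372]
oilcan 0.67 px 363 144 [0.444 0.509]
oilcan 0.61 px 302 332 [ 0.778 -0.153]
wrench 0.65 px 361 289 [0.797 0.027]
spacer2 0.96 px 413 197 [0.701 0.396]
spacer2 0.68 px 161 338 [ 0.584 -0.371]
```

View pics/top0.png

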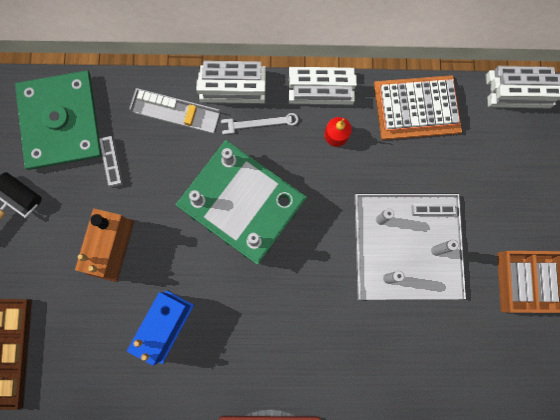

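View pics/scene0.png

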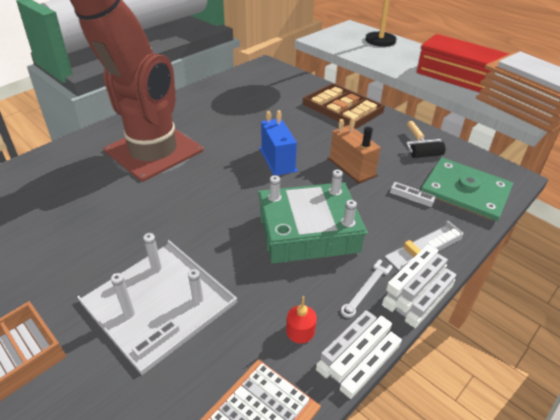

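The top view shows the real wooden block with the rod near (98,222), and the blue decoy at (165,310). The socket is at (285,200), and the posts stand in the galley at (388,215), (450,246) and (397,276). I'll move along an arc to just above the block.

arm_command(series=[0,0,0,1,0.53,0.4,60,0,0,0,1,0.53,0.4,60,0,0,0,1,0.53,0.4,60,0,0,0,1,0.53,0.4,60])

```text
clock: 2.1
eef_pos: [0.3055, -0.5504, 0.3012]
tcp_rot: [0.993, 0.119, 0.001, 0.0]
ft_force: [0.5, 0.0, -0.2]
gripper_width: 0.737
grip_force: 0.0
```

arm_command(series=[0,0,0,1,1,0,60,0,0,0,1,1,0,60,0,0,0,1,1,0,60,0,0,0,1,1,0,60,0,0,0,1,1,0,60])

```text
clock: 2.6
eef_pos: [0.4562, -0.3967, 0.2998]
tcp_rot: [0.993, 0.121, 0.001, -0.001]
ft_force: [0.1, 0.6, -0.1]
gripper_width: 0.687
grip_force: 0.0
```

arm_command(series=[0,0,0,0.8,1,0,60,0,0,0,0.8,1,0,60,0,0,0,0.8,1,0,60,0,0,0,0.8,1,0,60])

```text
clock: 3.0
eef_pos: [0.5725, -0.2503, 0.2997]
tcp_rot: [0.993, 0.118, 0.0, -0.0]
ft_force: [1.7, -0.2, -0.5]
gripper_width: 0.687
grip_force: 0.0
```

arm_command(series=[0,0,0,0.33,1,0,60,0,0,0,0.33,1,0,60,0,0,0,0.33,1,0,60,0,0,0,0.33,1,0,60])

```text
clock: 3.4
eef_pos: [0.622, -0.0946, 0.2997]
tcp_rot: [0.993, 0.122, 0.001, -0.002]
ft_force: [-0.3, -0.5, 0.2]
gripper_width: 0.688
grip_force: 0.0
```

arm_command(series=[0,0,0,0,1,0,60,0,0,0,0,1,0,60,0,0,0,0,1,0,60,0,0,0,0,1,0,60])

```text
clock: 3.8
eef_pos: [0.6197, 0.0565, 0.3]
tcp_rot: [0.992, 0.123, 0.0, -0.002]
ft_force: [0.5, 0.8, -0.3]
gripper_width: 0.692
grip_force: 0.0
```

arm_command(series=[0,0,0,-0.13,1,0,60,0,0,0,-0.13,1,0,60,0,0,0,-0.13,1,0,60,0,0,0,-0.13,1,0,60])

```text
clock: 4.2
eef_pos: [0.5985, 0.2057, 0.2997]
tcp_rot: [0.992, 0.122, -0.0, -0.002]
ft_force: [-0.6, -0.1, 0.0]
gripper_width: 0.692
grip_force: 0.0
```

arm_command(series=[0,0,0,-0.48,0.93,0,60,0,0,0,-0.48,0.93,0,60,0,0,0,-0.48,0.93,0,60,0,0,0,-0.48,0.93,0,60])

```text
clock: 4.6
eef_pos: [0.5247, 0.3432, 0.3]
tcp_rot: [0.993, 0.122, -0.001, -0.002]
ft_force: [-1.1, 0.5, -0.1]
gripper_width: 0.692
grip_force: 0.0
```

Run:
```python
from h import *
s=sense(); print(s["clock"],np.round(s["eef_pos"],4),np.round(s["qpos"],2))
c=camera("wrist"); save(c,"w1.png"); o,d=ray(c,(c["cx"],c["cy"])); print(np.round(o,3),np.round(d,2),c["vfov"])
for t,z in(("rod_grip",.128),("rod",.1),("block_hole",.1)):
    for m in mark_of("wrist",t)[:3]:
        r,q=m["at"]; print(t,round(m["conf"],2),"px",round(q),round(r),np.round(atz(c,(q,r),z),4)[:2])
```

```text
4.6 [0.5247 0.3432 0.3   ] [-0.2   0.32 -0.58  1.41  0.17  1.47 -2.1 ]
[0.599 0.359 0.444] [-0.27 -0.06 -0.96] 58.27564693868836
rod_grip 0.67 px 252 170 [0.5316 0.3672]
rod 0.61 px 253 163 [0.5324 0.3683]
block_hole 0.73 px 250 161 [0.5333 0.3713]
block_hole 0.7 px 345 356 [0.3479 0.2231]
```

View pics/w1.png

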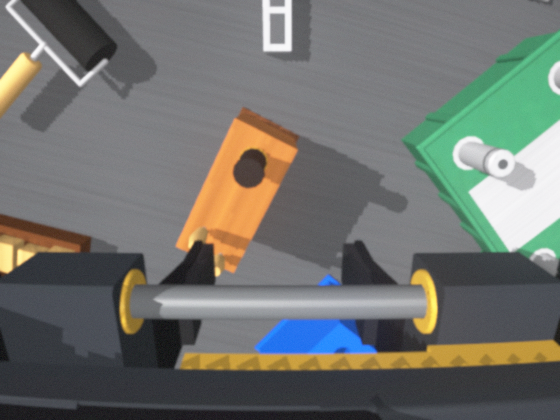

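The wrist view shows the rod handle at about (250,168), which puts it at x 0.532, y 0.367. The awls at (200,245) are well clear of it.

arm_command(series=[0,0,0,0.04,0.17,-0.65,60,0,0,0,0.04,0.17,-0.65,60,0,0,0,0.04,0.17,-0.65,60,0,0,0,0.04,0.17,-0.65,60])

```text
clock: 5.2
eef_pos: [0.5361, 0.3604, 0.2021]
tcp_rot: [0.993, 0.116, -0.001, 0.001]
ft_force: [0.9, -0.5, 1.1]
gripper_width: 0.685
grip_force: 0.0
```

Run:
```python
from h import *
s=sense(); print(s["clock"],np.round(s["eef_pos"],4),np.round(s["qpos"],2))
c=camera("wrist"); save(c,"w2.png")
for t,z in(("rod_grip",.128),("rod",.1),("block_hole",.1)):
    for m in mark_of("wrist",t)[:2]:
        r,q=m["at"]; print(t,round(m["conf"],2),"px",round(q),round(r),np.round(atz(c,(q,r),z),4)[:2])
for m in masks_of("wrist","rod")[:2]: 
    v,u=np.nonzero(m["mask"]); print(m["conf"],m["box"],np.round(atz(c,(u.mean(),v.mean()),.128),4))
```

```text
5.2 [0.5361 0.3604 0.2021] [-0.23  0.41 -0.57  1.5   0.22  1.3  -2.16]
rod_grip 0.74 px 262 222 [0.5335 0.3684]
rod 0.93 px 263 211 [0.5322 0.3683]
block_hole 0.24 px 264 212 [0.5315 0.3675]
0.71 [238.9, 193.7, 281.2, 257.3] [0.5324 0.3686 0.128 ]
```

View pics/w2.png

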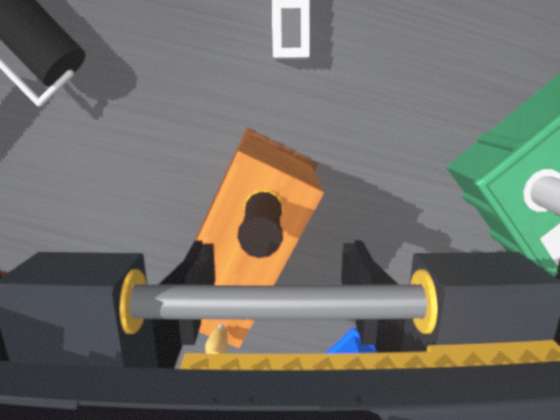

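arm_command(series=[0,0,0,-0.015,0.05,0,60,0,0,0,-0.015,0.05,-0.25,60,0,0,0,-0.015,0.05,-0.5,60,0,0,0,-0.015,0.05,-0.5,60], grip_force=30)

```text
clock: 5.85
eef_pos: [0.5306, 0.3683, 0.1226]
tcp_rot: [0.993, 0.117, -0.003, 0.002]
ft_force: [-0.5, -1.0, -0.9]
gripper_width: 0.689
grip_force: 0.0
```

Run:
```python
from h import *
for i in range(3):
    s=sense(); print(s["clock"],np.round(s["eef_pos"],4),np.round(s["ft_force"],1))
    c=camera("wrist")
```

```text
5.85 [0.5306 0.3683 0.1226] [-0.5 -1.  -0.9]
5.9 [0.5317 0.3693 0.1257] [0.  0.3 0.4]
5.95 [0.5328 0.3703 0.1279] [0.6 0.2 0.8]
```

arm_command(series=[0,0,0,0,0,0,15,0,0,0,0,0,0,15,0,0,0,0,0,0,15,0,0,0,0,0,0,15,0,0,0,0,0,0,15], grip_force=30)

```text
clock: 6.5
eef_pos: [0.533, 0.3699, 0.1273]
tcp_rot: [0.993, 0.117, 0.0, -0.0]
ft_force: [0.3, 0.8, -0.1]
gripper_width: 0.324
grip_force: 0.0
```

arm_command(series=[0,0,0,0,0,0,15,0,0,0,0,0,0,15,0,0,0,0,0,0,15,0,0,0,0,0,0,15])

```text
clock: 6.9
eef_pos: [0.533, 0.37, 0.1272]
tcp_rot: [0.993, 0.117, 0.0, -0.0]
ft_force: [-0.5, 0.8, 2.0]
gripper_width: 0.269
grip_force: 30.0
```

Run:
```python
from h import *
s=sense(); print(s["clock"],np.round(s["eef_pos"],4),np.round(s["tcp_rot"],4),s["gripper_width"]*87,s["grip_force"],np.round(s["ft_force"],1))
```

```text
6.9 [0.533  0.37   0.1272] [ 9.931e-01  1.171e-01  1.000e-04 -1.000e-04] 23.421748431525494 30.000271014869213 [-0.5  0.8  2. ]
```

arm_command(series=[0,0,0,0,0,0.25,15,0,0,0,0,0,0.5,15,0,0,0,0,0,0.75,15,0,0,0,0,0,1,15])

```text
clock: 7.3
eef_pos: [0.5326, 0.3695, 0.2781]
tcp_rot: [0.993, 0.117, -0.0, 0.0]
ft_force: [0.2, 0.0, -2.0]
gripper_width: 0.265
grip_force: 30.0
```

arm_command(series=[0,0,0,0.02,-0.25,0.15,15,0,0,0,0.05,-0.5,0.2,15,0,0,0,0.08,-0.75,0.2,15,0,0,0,0.1,-1,0.2,15])

```text
clock: 7.7
eef_pos: [0.548, 0.2182, 0.307]
tcp_rot: [0.993, 0.117, 0.0, 0.0]
ft_force: [0.7, 0.1, -2.3]
gripper_width: 0.271
grip_force: 30.0
```

arm_command(series=[0,0,0,0.03,-0.25,0,15,0,0,0,0.07,-0.5,0,15,0,0,0,0.1,-0.75,0,15,0,0,0,0.13,-1,0,15])

```text
clock: 8.1
eef_pos: [0.5672, 0.0681, 0.3068]
tcp_rot: [0.993, 0.117, -0.0, 0.0]
ft_force: [0.4, 0.2, -0.9]
gripper_width: 0.265
grip_force: 30.0
```

arm_command(series=[0,0,0,0.04,-0.2,0,15,0,0,0,0.09,-0.4,0,15,0,0,0,0.13,-0.6,0,15,0,0,0,0.13,-0.6,0,15])

```text
clock: 8.5
eef_pos: [0.5871, -0.026, 0.3061]
tcp_rot: [0.994, 0.114, -0.001, 0.001]
ft_force: [0.3, -0.2, -1.4]
gripper_width: 0.266
grip_force: 30.0
```

Run:
```python
from h import *
s=sense(); print(s["clock"],np.round(s["eef_pos"],4),np.round(s["tcp_rot"],3),s["gripper_width"]*87)
c=camera("wrist"); save(c,"w3.png")
for t,z in(("socket",.084),("rod_tip",.178),("bed",0)):
    for m in mark_of("wrist",t)[:2]:
        r,q=m["at"]; print(t,round(m["conf"],2),"px",round(q),round(r),np.round(atz(c,(q,r),z),4)[:2])
s=sense(); print(s["clock"],np.round(s["eef_pos"],4)); e=s["eef_pos"]
print("tip expected px",proj(c,[e[0],e[1],e[2]-.122]))
```

```text
8.5 [ 0.5871 -0.026   0.3061] [ 0.994  0.114 -0.001  0.001] 23.15042654283792
socket 0.77 px 281 166 [ 0.5941 -0.0291]
rod_tip 0.55 px 280 198 [ 0.5873 -0.0289]
bed 0.85 px 200 134 [0.5951 0.0698]
8.7 [ 0.5867 -0.0189  0.3069]
tip expected px [[266.18454811 198.63524798]]
```

View pics/w3.png

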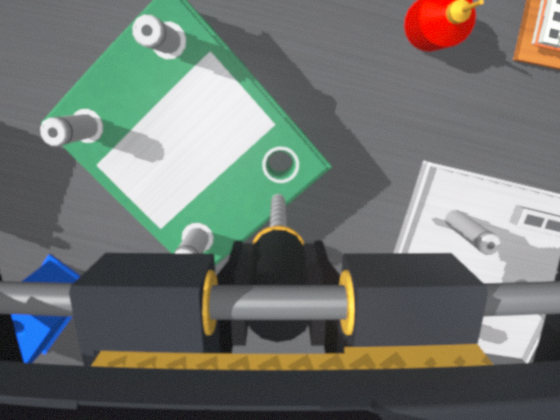

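The wrist view shows the socket at (280,165) and the rod tip at (278,198), so I'm about 7 mm short in x and 10 mm off in y. I'll correct that and lower.

arm_command(series=[0,0,0,0.05,-0.065,0,15,0,0,0,0.05,-0.065,-0.2,15,0,0,0,0.05,-0.065,-0.4,15,0,0,0,0.05,-0.065,-0.55,15,0,0,0,0.05,-0.065,-0.55,15])

```text
clock: 9.2
eef_pos: [0.593, -0.0299, 0.2212]
tcp_rot: [0.993, 0.117, -0.003, -0.0]
ft_force: [-1.1, -0.9, -1.1]
gripper_width: 0.268
grip_force: 30.0
```

Run:
```python
from h import *
for i in range(3): c=camera("wrist")
s=sense(); print(s["clock"],np.round(s["eef_pos"],4),np.round(s["tcp_rot"],3),np.round(s["ft_force"],1))
e=s["eef_pos"]; save(c,"w4.png",(180,110,400,330),2.5)
for t,z in(("socket",.084),("rod_tip",e[2]-.122)):
    for m in mark_of("wrist",t)[:2]:
        r,q=m["at"]; print(t,round(m["conf"],2),"px",round(q),round(r),np.round(atz(c,(q,r),z),4)[:2])
print("tip expected px",proj(c,[e[0],e[1],e[2]-.122]))
```

```text
9.35 [ 0.5953 -0.0297  0.226 ] [0.993 0.117 0.001 0.   ] [-0.2  0.7 -0.7]
socket 0.96 px 276 194 [ 0.5948 -0.0298]
socket 0.26 px 506 308 [ 0.5401 -0.254 ]
rod_tip 0.68 px 279 200 [ 0.5961 -0.0317]
rod_tip 0.28 px 178 149 [0.6156 0.0472]
tip expected px [[276.28564736 199.96292313]]
```

View pics/w4.png

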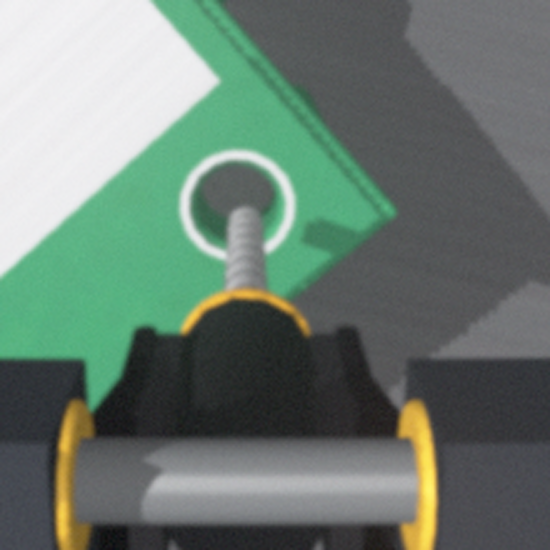

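The tip is over the mouth: socket at crop (237,205), tip at (245,212). I'll lower toward the first possible bottom and check the force.

arm_command(series=[0,0,0,0,0,-0.12,15,0,0,0,0,0,-0.24,15,0,0,0,0,0,-0.3,15,0,0,0,0,0,-0.3,15])

```text
clock: 9.85
eef_pos: [0.5941, -0.03, 0.1791]
tcp_rot: [0.993, 0.117, -0.001, -0.0]
ft_force: [-0.1, 1.1, -0.8]
gripper_width: 0.268
grip_force: 30.0
```

arm_command(series=[0,0,0,0,0,-0.02,15,0,0,0,0,0,-0.04,15,0,0,0,0,0,-0.06,15,0,0,0,0,0,-0.08,15,0,0,0,0,0,-0.08,15])

```text
clock: 10.35
eef_pos: [0.5987, -0.0295, 0.1732]
tcp_rot: [0.993, 0.117, 0.006, 0.001]
ft_force: [0.8, 1.0, 24.6]
gripper_width: 0.268
grip_force: 30.0
```

Contact came with the TCP at 0.173, so the tip is at about 0.051 and the depth is 32 mm. I'll ease the push and rest there for over a second.

arm_command(series=[0,0,0,0,0,0.018,15,0,0,0,0,0,0.018,15,0,0,0,0,0,0.018,15,0,0,0,0,0,0.018,15,0,0,0,0,0,0.018,15])

```text
clock: 10.85
eef_pos: [0.5968, -0.0298, 0.1736]
tcp_rot: [0.993, 0.117, 0.003, 0.001]
ft_force: [0.9, -0.1, 13.7]
gripper_width: 0.267
grip_force: 30.0
```

arm_command(series=[0,0,0,0,0,0,15,0,0,0,0,0,0,15,0,0,0,0,0,0,15,0,0,0,0,0,0,15,0,0,0,0,0,0,15])

```text
clock: 11.35
eef_pos: [0.5969, -0.0297, 0.1737]
tcp_rot: [0.993, 0.117, 0.003, 0.0]
ft_force: [-0.6, -0.5, 12.9]
gripper_width: 0.265
grip_force: 30.0
```

arm_command(series=[0,0,0,0,0,0,15,0,0,0,0,0,0,15,0,0,0,0,0,0,15])

```text
clock: 11.65
eef_pos: [0.5969, -0.0297, 0.1737]
tcp_rot: [0.993, 0.117, 0.003, 0.001]
ft_force: [-0.2, -0.4, 13.0]
gripper_width: 0.267
grip_force: 30.0
```

arm_command(series=[0,0,0,0,0,0.2,15,0,0,0,0,0,0.45,15,0,0,0,0,0,0.7,15,0,0,0,0,0,0.88,15,0,0,0,0,0,0.88,15])

```text
clock: 12.15
eef_pos: [0.5963, -0.0296, 0.3074]
tcp_rot: [0.993, 0.117, 0.004, 0.001]
ft_force: [0.5, 0.7, -0.9]
gripper_width: 0.269
grip_force: 30.0
```

arm_command(series=[0,0,0,-0.04,0.25,0,15,0,0,0,-0.08,0.5,0,15,0,0,0,-0.12,0.75,0,15,0,0,0,-0.15,1,0,15])

```text
clock: 12.55
eef_pos: [0.5713, 0.1215, 0.3018]
tcp_rot: [0.993, 0.117, -0.0, 0.0]
ft_force: [0.1, -1.0, -1.7]
gripper_width: 0.268
grip_force: 30.0
```

arm_command(series=[0,0,0,-0.04,0.25,0,15,0,0,0,-0.08,0.5,0,15,0,0,0,-0.12,0.75,0,15,0,0,0,-0.15,1,0,15])

```text
clock: 12.95
eef_pos: [0.5488, 0.2715, 0.3018]
tcp_rot: [0.993, 0.117, -0.0, 0.0]
ft_force: [0.8, 0.9, -2.0]
gripper_width: 0.268
grip_force: 30.0
```

arm_command(series=[0,0,0,-0.04,0.25,0,15,0,0,0,-0.08,0.5,-0.1,15,0,0,0,-0.11,0.66,-0.2,15,0,0,0,-0.11,0.66,-0.2,15])

```text
clock: 13.35
eef_pos: [0.5296, 0.3729, 0.269]
tcp_rot: [0.993, 0.12, -0.002, -0.0]
ft_force: [-0.2, -0.9, -1.1]
gripper_width: 0.27
grip_force: 30.0
```

Run:
```python
from h import *
for i in range(5): c=camera("wrist")
s=sense(); print(s["clock"],np.round(s["eef_pos"],4),np.round(s["tcp_rot"],4),np.round(s["ft_force"],1))
e=s["eef_pos"]; save(c,"w5.png")
for t,z in(("block_hole",.1),("rod_tip",e[2]-.122)):
    for m in mark_of("wrist",t)[:2]:
        r,q=m["at"]; print(t,round(m["conf"],2),"px",round(q),round(r),np.round(atz(c,(q,r),z),4)[:2])
print("tip expected px",proj(c,[e[0],e[1],e[2]-.122]),(e-[.533,.37,.127]))
```

```text
13.6 [0.534  0.3678 0.2728] [9.932e-01 1.161e-01 5.000e-04 1.000e-04] [ 0.4 -0.3 -1.4]
block_hole 0.89 px 275 183 [0.5346 0.3694]
rod_tip 0.66 px 279 202 [0.5335 0.3657]
rod_tip 0.4 px 534 174 [0.5985 0.1839]
tip expected px [[276.23501185 200.23847443]] [ 0.00097146 -0.00221448  0.14575456]
```

View pics/w5.png

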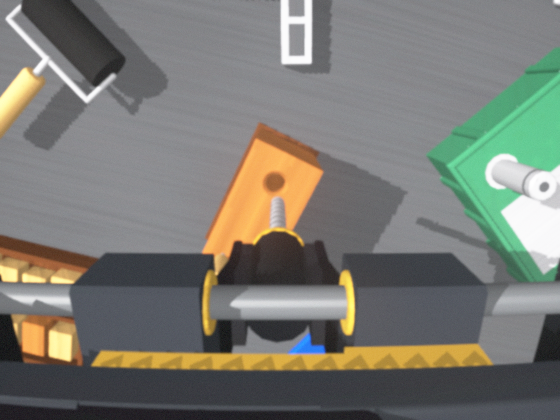

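The wrist view shows the block's hole at (274,183) and the tip at (278,202). That needs about +2.7 mm in y.

arm_command(series=[0,0,0,0,0.018,-0.15,15,0,0,0,0,0.018,-0.28,15,0,0,0,0,0.018,-0.28,15,0,0,0,0,0.018,-0.28,15])

```text
clock: 14.1
eef_pos: [0.5334, 0.3713, 0.2309]
tcp_rot: [0.993, 0.117, 0.0, 0.0]
ft_force: [-0.6, 0.3, -0.2]
gripper_width: 0.267
grip_force: 30.0
```

Run:
```python
from h import *
for i in range(2): c=camera("wrist")
s=sense(); print(s["clock"],np.round(s["eef_pos"],4),np.round(s["tcp_rot"],4),np.round(s["ft_force"],1))
e=s["eef_pos"]; save(c,"w6.png",(200,120,360,270),3.5)
for t,z in(("block_hole",.1),("rod_tip",e[2]-.122)):
    for m in mark_of("wrist",t)[:2]:
        r,q=m["at"]; print(t,round(m["conf"],2),"px",round(q),round(r),np.round(atz(c,(q,r),z),4)[:2])
print("tip expected px",proj(c,[e[0],e[1],e[2]-.122]))
```

```text
14.2 [0.5335 0.372  0.2318] [ 9.931e-01  1.169e-01  9.000e-04 -5.000e-04] [-0.1 -0.3 -0.6]
block_hole 0.78 px 280 198 [0.5333 0.3684]
rod_tip 0.97 px 278 200 [0.5344 0.3706]
tip expected px [[275.89611118 200.42340749]]
```

View pics/w6.png

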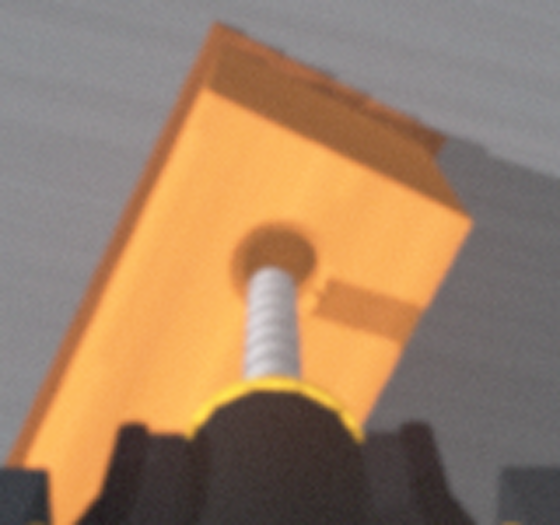

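The tip, at crop (272,270), is centred in the hole at crop (275,262). I'll lower it in.

arm_command(series=[0,0,0,0,-0.007,-0.06,15,0,0,0,0,-0.007,-0.12,15,0,0,0,0,-0.007,-0.18,15,0,0,0,0,-0.007,-0.2,15])

```text
clock: 14.7
eef_pos: [0.5324, 0.3702, 0.1984]
tcp_rot: [0.993, 0.117, -0.001, 0.001]
ft_force: [-0.1, 0.7, -1.8]
gripper_width: 0.264
grip_force: 30.0
```

arm_command(series=[0,0,0,0,0,-0.12,15,0,0,0,0,0,-0.24,15,0,0,0,0,0,-0.36,15,0,0,0,0,0,-0.42,15,0,0,0,0,0,-0.42,15])

```text
clock: 15.2
eef_pos: [0.5323, 0.3702, 0.1358]
tcp_rot: [0.993, 0.117, -0.001, 0.001]
ft_force: [0.1, 0.8, 0.2]
gripper_width: 0.265
grip_force: 30.0
```

arm_command(series=[0,0,0,0,0,-0.02,15,0,0,0,0,0,-0.04,15,0,0,0,0,0,-0.055,15,0,0,0,0,0,-0.055,15])

```text
clock: 15.6
eef_pos: [0.533, 0.3707, 0.129]
tcp_rot: [0.993, 0.117, 0.0, -0.0]
ft_force: [-0.3, -0.3, -1.5]
gripper_width: 0.265
grip_force: 30.0
```

arm_command(series=[0,0,0,0,0,-0.01,15,0,0,0,0,0,-0.02,15,0,0,0,0,0,-0.02,15,0,0,0,0,0,-0.02,15])

```text
clock: 16.0
eef_pos: [0.5335, 0.3711, 0.1272]
tcp_rot: [0.993, 0.117, 0.001, -0.0]
ft_force: [-1.6, -1.3, 5.6]
gripper_width: 0.267
grip_force: 30.0
```

The rod is seated, with contact at its original height. Release and retreat.

arm_command(series=[0,0,0,0,0,0,50,0,0,0,0,0,0,50,0,0,0,0,0,0,50,0,0,0,0,0,0,50,0,0,0,0,0,0,50])

```text
clock: 16.5
eef_pos: [0.5329, 0.3707, 0.1258]
tcp_rot: [0.993, 0.117, -0.0, 0.0]
ft_force: [0.3, -0.6, 0.1]
gripper_width: 0.558
grip_force: 0.0
```

arm_command(series=[0,0,0,0,0,0.15,50,0,0,0,0,0,0.4,50,0,0,0,0,0,0.7,50,0,0,0,0,0,1,50])

```text
clock: 16.9
eef_pos: [0.5326, 0.3706, 0.2774]
tcp_rot: [0.993, 0.117, -0.0, 0.0]
ft_force: [-0.3, -0.5, 0.6]
gripper_width: 0.574
grip_force: 0.0
```

Run:
```python
from h import *
s=sense(); print(s["clock"],np.round(s["eef_pos"],4))
c=camera("wrist"); save(c,"w7.png")
for t,z in(("rod_grip",.128),("rod",.1)):
    for m in mark_of("wrist",t)[:2]:
        r,q=m["at"]; print(t,round(m["conf"],2),np.round(atz(c,(q,r),z),4)[:2])
# post heights from the earlier pictures: use fresh scene/top, base and top of the masks
for n in("scene","top"):
    c=camera(n); save(c,n+"1.png")
    for m in masks_of(n,"post_a")[:9]: print(n,round(m["conf"],2),np.round(m["box"]))
    base={"a":(.565,-.255),"b":(.42,-.27),"c":(.485,-.39)}
    for k,(x,y) in base.items(): print(n,k,[np.round(proj(c,[x,y,z])[0]).tolist() for z in(.004,.096,.112,.128)])
```

```text
16.9 [0.5326 0.3706 0.2774]
rod_grip 0.83 [0.5313 0.3685]
rod 0.58 [0.5318 0.3695]
scene 0.93 [142. 234. 158. 271.]
scene 0.65 [189. 273. 202. 305.]
scene a [[199.0, 300.0], [194.0, 272.0], [194.0, 267.0], [193.0, 262.0]]
scene b [[156.0, 268.0], [149.0, 240.0], [148.0, 235.0], [147.0, 230.0]]
scene c [[127.0, 313.0], [117.0, 286.0], [116.0, 281.0], [114.0, 276.0]]
top 0.77 [431. 239. 458. 256.]
top 0.61 [374. 212. 398. 224.]
top 0.6 [176. 141. 307. 267.]
top 0.58 [384. 270. 401. 284.]
top a [[377.0, 219.0], [386.0, 212.0], [388.0, 211.0], [389.0, 210.0]]
top b [[385.0, 280.0], [395.0, 278.0], [396.0, 278.0], [398.0, 277.0]]
top c [[435.0, 253.0], [448.0, 249.0], [450.0, 248.0], [453.0, 247.0]]
```

The wrist network finds the rod back in its hole at (0.532, 0.369). Next I move to the galley.

arm_command(series=[0,0,0,0,-0.3,0.1,50,0,0,0,0,-0.6,0.2,50,0,0,0,0,-0.9,0.2,50,0,0,0,0,-1,0.2,50])

```text
clock: 17.65
eef_pos: [0.5338, 0.2152, 0.3052]
tcp_rot: [0.993, 0.114, -0.0, 0.001]
ft_force: [0.3, -0.5, -0.3]
gripper_width: 0.573
grip_force: 0.0
```

arm_command(series=[0,0,0,0,-0.33,0,50,0,0,0,0,-0.67,0,50,0,0,0,0,-1,0,50])

```text
clock: 17.95
eef_pos: [0.5322, 0.0698, 0.3048]
tcp_rot: [0.993, 0.118, -0.001, -0.0]
ft_force: [1.7, 0.4, -0.4]
gripper_width: 0.573
grip_force: 0.0
```

arm_command(series=[0,0,0,0,-0.33,0,50,0,0,0,0,-0.67,0,50,0,0,0,0,-1,0,50])

```text
clock: 18.25
eef_pos: [0.5323, -0.0798, 0.3049]
tcp_rot: [0.993, 0.117, -0.001, -0.0]
ft_force: [1.6, 0.4, 0.2]
gripper_width: 0.572
grip_force: 0.0
```

arm_command(series=[0,0,0,-0.1,-0.33,0.1,50,0,0,0,-0.2,-0.67,0.2,50,0,0,0,-0.3,-1,0.2,50,0,0,0,-0.3,-1,0.2,50])

```text
clock: 18.65
eef_pos: [0.4853, -0.2344, 0.3351]
tcp_rot: [0.994, 0.113, -0.001, 0.001]
ft_force: [0.0, 0.2, 0.1]
gripper_width: 0.575
grip_force: 0.0
```

Run:
```python
from h import *
for i in range(3): c=camera("wrist")
s=sense(); print(s["clock"],np.round(s["eef_pos"],4)); save(c,"w8.png")
for t,z in(("post_a_mid",.05),("post_b_mid",.058),("post_c_mid",.066),("post_a",.004)):
    for m in mark_of("wrist",t)[:4]:
        r,q=m["at"]; print(t,round(m["conf"],2),"px",round(q),round(r),np.round(atz(c,(q,r),z),4)[:2])
```

```text
18.8 [ 0.4878 -0.2279  0.3348]
post_a_mid 0.71 px 319 101 [ 0.563  -0.2599]
post_c_mid 0.78 px 414 190 [ 0.4937 -0.3886]
post_a 0.89 px 316 97 [ 0.5675 -0.26  ]
post_a 0.86 px 302 206 [ 0.4288 -0.2774]
post_a 0.66 px 398 178 [ 0.4944 -0.3895]
```

View pics/w8.png

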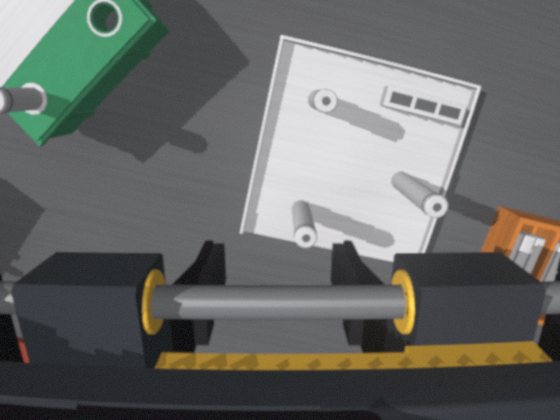

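The galley holds three posts with top centres at (324,101), (306,238) and (436,206). I'll compute the heights from the top and foot pixels.

Run:
```python
from h import *
c=camera("wrist"); s=sense(); print(s["clock"],np.round(s["eef_pos"],4))
feet=[(.5675,-.260),(.4288,-.2774),(.4944,-.3895)]; tops=[(324,101),(306,238),(436,206)]
for (x,y),px in zip(feet,tops):
    best=[(round(float(np.hypot(*(atz(c,px,z)[:2]-[x,y]))*1000),1),np.round(atz(c,px,z)[:2],4).tolist()) for z in(.096,.112,.128)]
    print(best,[np.round(proj(c,[x,y,z])[0],0).tolist() for z in(.004,.096,.112,.128)])
g=cv2.cvtColor(c["image"],cv2.COLOR_RGB2GRAY)
# apparent top diameter: expected in px for each length
f=K(c)[0,0]
R=cv2.Rodrigues(np.array(c["rvec"],float))[0];t=np.array(c["tvec"],float).ravel()
for x,y in feet: print([round(f*.024/(R@[x,y,z]+t)[2],1) for z in(.096,.112,.128)])
for n in("scene1","scene0"):
    pass
for m in masks_of("wrist","post_a")[:4]: print(round(m["conf"],2),np.round(m["box"],0))
```

```text
19.05 [ 0.4886 -0.2265  0.3357]
[(4.9, [0.5664, -0.2553]), (6.7, [0.5663, -0.2534]), (8.6, [0.5661, -0.2515])] [[319.0, 100.0], [329.0, 101.0], [331.0, 101.0], [333.0, 102.0]]
[(7.4, [0.4219, -0.2748]), (5.4, [0.4277, -0.2721]), (9.3, [0.4336, -0.2694])] [[304.0, 208.0], [310.0, 233.0], [311.0, 238.0], [312.0, 244.0]]
[(13.4, [0.4903, -0.4023]), (4.9, [0.4933, -0.3943]), (3.8, [0.4963, -0.3862])] [[400.0, 181.0], [426.0, 200.0], [432.0, 204.0], [438.0, 209.0]]
[np.float64(24.4), np.float64(25.5), np.float64(26.6)]
[np.float64(22.1), np.float64(23.0), np.float64(23.9)]
[np.float64(22.7), np.float64(23.6), np.float64(24.6)]
0.96 [396. 174. 450. 222.]
0.88 [312.  90. 339. 113.]
0.58 [294. 205. 320. 251.]
```

The post at about (0.567, -0.258) is the 92 mm one, which matches the 32 mm socket. The others come out at 108 and 124 mm. I'll go above it and check.

arm_command(series=[0,0,0,0.25,-0.1,-0.2,50,0,0,0,0.5,-0.2,-0.5,50,0,0,0,0.52,-0.21,-0.8,50,0,0,0,0.52,-0.21,-0.9,50,0,0,0,0.52,-0.21,-0.9,50])

```text
clock: 19.6
eef_pos: [0.5646, -0.2583, 0.197]
tcp_rot: [0.993, 0.118, -0.003, -0.002]
ft_force: [-1.2, 0.1, 0.4]
gripper_width: 0.575
grip_force: 0.0
```

Run:
```python
from h import *
for i in range(3): c=camera("wrist")
s=sense(); print(s["clock"],np.round(s["eef_pos"],4)); save(c,"w9.png")
for t,z in(("post_a_mid",.05),("post_a",.004)):
    for m in mark_of("wrist",t)[:3]:
        r,q=m["at"]; print(t,round(m["conf"],2),"px",round(q),round(r),np.round(atz(c,(q,r),z),4)[:2])
for m in masks_of("wrist","post_a")[:3]: print(round(m["conf"],2),np.round(m["box"],0))
e=s["eef_pos"]
print([np.round(proj(c,[e[0],e[1],z])[0]).tolist() for z in(.004,.05,.096,.112)])
```

```text
19.75 [ 0.5668 -0.2596  0.203 ]
post_a_mid 0.58 px 281 194 [ 0.564  -0.2638]
post_a 0.9 px 278 177 [ 0.5673 -0.2604]
post_a 0.72 px 260 309 [ 0.4273 -0.2748]
post_a 0.44 px 388 277 [ 0.4932 -0.393 ]
0.93 [261. 168. 295. 222.]
0.87 [244. 320. 274. 353.]
0.64 [379. 267. 392. 286.]
[[277.0, 178.0], [277.0, 190.0], [277.0, 206.0], [276.0, 213.0]]
```

View pics/w9.png

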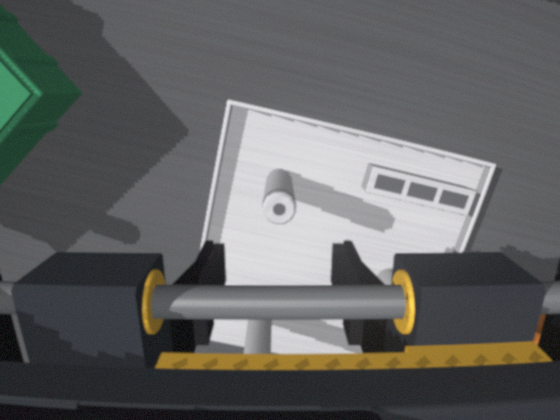

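The post's top is at (279,208), against an expected (277,206) for a 92 mm post centred under the tool. That confirms it, so I'll descend and grip.

arm_command(series=[0,0,0,0,-0.01,-0.25,50,0,0,0,0,-0.01,-0.5,50,0,0,0,0,-0.01,-0.75,50,0,0,0,0,-0.01,-0.92,50,0,0,0,0,-0.01,-0.92,50])

```text
clock: 20.4
eef_pos: [0.564, -0.2605, 0.0603]
tcp_rot: [0.993, 0.117, -0.002, -0.001]
ft_force: [-0.8, 0.3, -0.9]
gripper_width: 0.574
grip_force: 0.0
```

arm_command(series=[0,0,0,0,0,0,15,0,0,0,0,0,0,15,0,0,0,0,0,0,15,0,0,0,0,0,0,15,0,0,0,0,0,0,15], grip_force=40)

```text
clock: 20.9
eef_pos: [0.5666, -0.2616, 0.0642]
tcp_rot: [0.993, 0.117, 0.001, 0.0]
ft_force: [-0.7, 0.3, 6.2]
gripper_width: 0.265
grip_force: 40.0
```

arm_command(series=[0,0,0,0,0,0,15,0,0,0,0,0,0,15,0,0,0,0,0,0,15])

```text
clock: 21.2
eef_pos: [0.5666, -0.2616, 0.0642]
tcp_rot: [0.993, 0.117, 0.001, 0.0]
ft_force: [-0.2, 0.5, 6.7]
gripper_width: 0.269
grip_force: 40.0
```

Gripped. Lift straight up and carry to above the socket.

arm_command(series=[0,0,0,0,0,0.15,15,0,0,0,0,0,0.4,15,0,0,0,0,0,0.7,15,0,0,0,0,0,0.95,15,0,0,0,0,0,0.95,15])

```text
clock: 21.7
eef_pos: [0.5684, -0.2621, 0.2116]
tcp_rot: [0.993, 0.117, 0.004, 0.002]
ft_force: [0.6, 0.4, -1.2]
gripper_width: 0.269
grip_force: 40.0
```

arm_command(series=[0,0,0,0.02,0.25,0,15,0,0,0,0.05,0.5,0,15,0,0,0,0.08,0.75,0,15,0,0,0,0.1,1,0,15])

```text
clock: 22.1
eef_pos: [0.5803, -0.1097, 0.2042]
tcp_rot: [0.993, 0.117, -0.001, -0.0]
ft_force: [0.3, 0.1, -2.2]
gripper_width: 0.265
grip_force: 40.0
```

arm_command(series=[0,0,0,0.03,0.2,0,15,0,0,0,0.06,0.4,0,15,0,0,0,0.09,0.54,0,15,0,0,0,0.09,0.54,0,15])

```text
clock: 22.5
eef_pos: [0.5941, -0.0256, 0.2043]
tcp_rot: [0.993, 0.12, -0.001, -0.001]
ft_force: [-0.4, -0.1, -3.5]
gripper_width: 0.268
grip_force: 40.0
```

Run:
```python
from h import *
for i in range(4): c=camera("wrist")
s=sense(); print(s["clock"],np.round(s["eef_pos"],4),np.round(s["tcp_rot"],4),s["gripper_width"]*87); save(c,"w10.png",(160,110,400,310),3)
e=s["eef_pos"]
for t,z in(("socket",.084),("post_a",e[2]-.060)):
    for m in mark_of("wrist",t)[:3]:
        r,q=m["at"]; print(t,round(m["conf"],2),"px",round(q),round(r),np.round(atz(c,(q,r),z),4)[:2])
a=np.linspace(0,2*np.pi,9)[:-1]
print("foot px",np.round(proj(c,[e[0],e[1],e[2]-.06])))
```

```text
22.7 [ 0.594  -0.0317  0.2048] [ 9.932e-01  1.164e-01 -6.000e-04  2.000e-04] 23.1349390746069
socket 0.57 px 273 198 [ 0.5954 -0.0283]
post_a 0.96 px 276 230 [ 0.5936 -0.0318]
foot px [[276. 230.]]
```

View pics/w10.png

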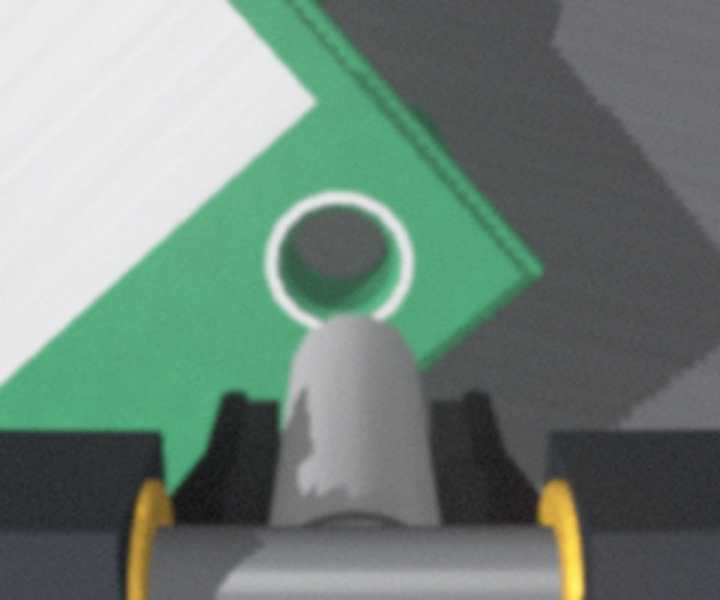

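That was one more picture view than the ten allowed (11), so I'll work only from numbers from here. Ring at crop (340,262) and the post's foot edge at crop (355,315). I'll fit both numerically.

```bash
cat > fit.py <<'E'
from h import *
from scipy.optimize import least_squares
def ring(c,guess,show=True):
    """socket ring centre (world xy): outer edge white->green seen along radial rays"""
    im=cv2.GaussianBlur(c["image"],(0,0),.7).astype(float); sat=im[...,1]-im[...,0]   # green minus red
    P=[]
    ctr=proj(c,[*guess,.084])[0]
    for a in np.linspace(0,2*np.pi,72,endpoint=False):
        rr=np.arange(.012,.026,.0003)
        w=np.c_[guess[0]+rr*np.cos(a),guess[1]+rr*np.sin(a),np.full(len(rr),.084)]
        p=proj(c,w).astype(np.float32)
        red=cv2.remap(im[...,0].astype(np.float32),p[:,0],p[:,1],cv2.INTER_LINEAR).ravel()
        k=np.argmin(np.diff(red))
        if red.max()>170 and np.diff(red)[k]<-4 and red[-1]<110 and k>red.argmax()-3: P.append(w[k,:2])
    P=np.array(P); f=lambda q:np.hypot(*(P-q[:2]).T)-q[2]
    r=least_squares(f,[*guess,.016],loss="soft_l1",f_scale=.0005)
    return r.x,len(P),np.std(f(r.x))
E
cat > go.py <<'E'
from fit import *
c=camera("wrist"); s=sense(); e=s["eef_pos"]; print(s["clock"],np.round(e,4),np.round(s["tcp_rot"],4),np.round(s["ft_force"],1))
g=np.array([.5953,-.0290])
for i in range(3): q,n,sd=ring(c,g); g=q[:2]
print("ring",np.round(q,4),n,round(sd*1e3,2))
for m in mark_of("wrist","post_a")[:1]: print("foot mark",np.round(atz(c,m["at"][::-1],e[2]-.06),4))
M=masks_of("wrist","post_a")
if M:
    m=M[0]["mask"]; print(round(M[0]["conf"],2),np.round(M[0]["box"],1))
    def sil(x,y):
        a=np.linspace(0,2*np.pi,40,endpoint=False); z=e[2]-.06
        p=np.vstack([proj(c,np.c_[x+r*np.cos(a),y+r*np.sin(a),np.full(40,h)]) for r,h in((.0095,z),(.012,z+.0025),(.012,z+.03))])
        return p
    p=sil(e[0],e[1]); top=p[:,1].min()
    print("pred foot top row",round(top,1),"mask",np.nonzero(m.any(1))[0].min())
    for row in(222,228,234):
        r=np.nonzero(m[row])[0]; h=cv2.convexHull(p.astype(np.float32)).reshape(-1,2)
        b=np.zeros(m.shape,np.uint8); cv2.fillConvexPoly(b,np.round(h).astype(int),1); k=np.nonzero(b[row])[0]
        print(row,"mask",r.min(),r.max(),"pred",k.min() if len(k) else 0,k.max() if len(k) else 0)
E
python3 go.py
```

```text
22.85 [ 0.5943 -0.0315  0.2053] [ 9.932e-01  1.162e-01 -2.000e-04  1.000e-04] [ 0.1 -0.1 -3. ]
ring [ 0.5955 -0.0282  0.018 ] 59 0.21
0.64 [244.4 215.1 309.2 346.4]
pred foot top row 210.9 mask 215
222 mask 261 294 pred 256 294
228 mask 258 297 pred 255 296
234 mask 257 298 pred 253 297
```

arm_command(series=[0,0,0,0.02,0.03,-0.1,15,0,0,0,0.02,0.03,-0.2,15,0,0,0,0.02,0.03,-0.3,15,0,0,0,0.02,0.03,-0.3,15,0,0,0,0.02,0.03,-0.3,15])

```text
clock: 23.45
eef_pos: [0.597, -0.0258, 0.1597]
tcp_rot: [0.993, 0.117, -0.001, -0.0]
ft_force: [0.4, -1.2, -1.7]
gripper_width: 0.267
grip_force: 40.0
```

```bash
cat > go2.py <<'E'
from fit import *
camera("wrist"); c=camera("wrist"); s=sense(); e=s["eef_pos"]; print(s["clock"],np.round(e,4),np.round(s["tcp_rot"],4),np.round(s["ft_force"],1))
g=np.array([.5955,-.0282])
for i in range(3): q,n,sd=ring(c,g); g=q[:2]
print("ring",np.round(q,4),n,round(sd*1e3,2))
# post side edges: colour is grey (low saturation, R~G) against green/dark ; fit axis by edge gradients at several heights
im=cv2.GaussianBlur(c["image"],(0,0),.7).astype(np.float32)
chroma=im[...,1]-im[...,0]   # green bed high, grey post ~0
out=[]
for h in(.004,.008,.012,.016):
    z=e[2]-.06+h
    p=proj(c,[e[0],e[1],z])[0]; l,r=proj(c,[[e[0],e[1]+.012,z],[e[0],e[1]-.012,z]])
    print("h",h,"pred L/R",np.round([l[0],r[0]],1),"row",round(p[1],1),"chroma",chroma[int(p[1]),int(p[0])-30:int(p[0])+34:2].astype(int).tolist())
p=proj(c,[e[0],e[1],e[2]-.06])[0]; print("foot px",np.round(p,1))
a=np.linspace(0,2*np.pi,60); z=e[2]-.06
print("pred top row",proj(c,np.c_[e[0]+.0095*np.cos(a),e[1]+.0095*np.sin(a),np.full(60,z)])[:,1].min().round(1))
col=int(p[0])+2; print("col",col,[(i,im[i,col].astype(int).tolist()) for i in range(int(p[1])-30,int(p[1])+4,2)])
E
python3 go2.py
```

```text
23.55 [ 0.5978 -0.0258  0.161 ] [9.931e-01 1.171e-01 3.000e-04 0.000e+00] [ 0.4  0.3 -3. ]
ring [ 0.5953 -0.0283  0.018 ] 45 0.83
h 0.004 pred L/R [254.8 296.1] row 232.0 chroma [85, 85, 77, 39, 6, 7, 11, 2, 0, 0, 0, -1, 0, 0, 1, 1, 1, 1, 1, 1, 0, 3, 2, 1, 2, 2, 8, 33, 33, 9, 7, 32]
h 0.008 pred L/R [254.4 296.4] row 234.5 chroma [83, 84, 83, 66, 20, 2, 3, 1, 0, -1, 0, 0, 1, -1, 0, 1, 0, 1, 1, 0, 1, 1, 1, 1, 1, 1, 5, 19, 11, 4, 18, 46]
h 0.012 pred L/R [253.9 296.8] row 237.2 chroma [84, 84, 83, 79, 49, 14, 1, 1, 1, 0, -1, 1, 1, 1, 1, 2, 1, 0, 1, 0, 2, 1, 1, 0, 2, 1, 2, 4, 3, 16, 43, 58]
h 0.016 pred L/R [253.4 297.1] row 239.9 chroma [83, 83, 83, 83, 71, 33, 6, 1, 1, 0, 1, 0, 0, 0, 0, 0, 1, 1, 0, 1, 2, 1, 0, 1, 1, 0, 2, 2, 8, 32, 55, 58]
foot px [275.6 229.5]
pred top row 213.8
col 277 [(199, [215, 220, 219]), (201, [139, 163, 151]), (203, [82, 106, 93]), (205, [87, 93, 92]), (207, [88, 92, 91]), (209, [86, 90, 91]), (211, [87, 91, 91]), (213, [97, 101, 101]), (215, [137, 139, 140]), (217, [158, 159, 162]), (219, [161, 162, 163]), (221, [160, 162, 163]), (223, [160, 160, 163]), (225, [158, 159, 161]), (227, [158, 158, 160]), (229, [158, 158, 160]), (231, [157, 158, 159])]
```

Run:
```python
from fit import *
c=camera("wrist"); s=sense(); e=s["eef_pos"]; print(s["clock"],np.round(e,4))
im=cv2.GaussianBlur(c["image"],(0,0),.5).astype(int)[...,0]
a=np.linspace(0,2*np.pi,120)
P=proj(c,np.c_[.5955+.013*np.cos(a),-.0282+.013*np.sin(a),np.full(120,.084)]); print("mouth px",P.min(0).round(1),P.max(0).round(1))
z=e[2]-.06
for h,r in((0,.0095),(.0025,.012)):
    F=proj(c,np.c_[e[0]+r*np.cos(a),e[1]+r*np.sin(a),np.full(120,z+h)]); print("foot pred",h,F.min(0).round(1),F.max(0).round(1))
for row in(212,214,216,218,220,223,226,230): print(row,[int(v) for v in im[row,246:308:2]])
```

```text
23.6 [ 0.5979 -0.0258  0.1612]
mouth px [257.8 204.4] [299.6 243.9]
foot pred 0 [259.1 214. ] [292. 245.]
foot pred 0.0025 [254.5 211.1] [296.6 250.6]
212 [88, 87, 90, 135, 211, 222, 164, 81, 76, 87, 87, 87, 87, 90, 86, 88, 88, 87, 87, 85, 87, 88, 84, 85, 85, 82, 108, 185, 225, 199, 117]
214 [88, 89, 104, 178, 224, 194, 105, 66, 82, 87, 87, 91, 97, 115, 120, 116, 113, 113, 111, 98, 88, 86, 87, 87, 85, 72, 80, 131, 216, 219, 145]
216 [86, 89, 126, 210, 219, 150, 71, 58, 75, 88, 98, 121, 150, 164, 162, 159, 152, 146, 142, 128, 111, 97, 89, 86, 80, 67, 75, 103, 189, 224, 175]
218 [87, 90, 141, 218, 205, 108, 63, 54, 71, 106, 143, 168, 177, 173, 170, 165, 157, 151, 144, 138, 133, 120, 107, 93, 73, 60, 71, 87, 144, 207, 182]
220 [87, 91, 155, 221, 191, 94, 60, 65, 116, 163, 181, 180, 176, 175, 169, 164, 157, 151, 143, 136, 132, 127, 122, 107, 72, 64, 74, 83, 103, 160, 162]
223 [88, 92, 164, 223, 183, 82, 64, 113, 176, 187, 183, 181, 177, 171, 168, 163, 158, 148, 143, 137, 132, 129, 123, 121, 103, 80, 72, 75, 89, 148, 156]
226 [87, 92, 170, 226, 187, 85, 101, 170, 191, 187, 183, 180, 176, 171, 165, 163, 156, 148, 141, 135, 132, 128, 126, 122, 118, 104, 76, 61, 93, 154, 157]
230 [86, 88, 137, 217, 217, 148, 168, 190, 188, 186, 181, 177, 174, 169, 164, 162, 154, 147, 140, 134, 131, 126, 125, 120, 118, 116, 97, 71, 108, 159, 141]
```

The foot is within about 1 mm of the mouth's centre, relative to the same camera. A small correction, then lower gently.

arm_command(series=[0,0,0,-0.002,-0.005,-0.03,15,0,0,0,-0.002,-0.005,-0.06,15,0,0,0,-0.002,-0.005,-0.09,15,0,0,0,-0.002,-0.005,-0.12,15,0,0,0,-0.002,-0.005,-0.15,15])

```text
clock: 24.1
eef_pos: [0.5971, -0.0265, 0.1375]
tcp_rot: [0.993, 0.117, -0.0, -0.0]
ft_force: [-0.9, 0.3, -2.9]
gripper_width: 0.262
grip_force: 40.0
```

arm_command(series=[0,0,0,0,0,-0.03,15,0,0,0,0,0,-0.06,15,0,0,0,0,0,-0.09,15,0,0,0,0,0,-0.12,15,0,0,0,0,0,-0.14,15])

```text
clock: 24.6
eef_pos: [0.597, -0.0265, 0.1165]
tcp_rot: [0.993, 0.117, -0.0, -0.0]
ft_force: [0.4, 0.7, -2.9]
gripper_width: 0.269
grip_force: 40.0
```

arm_command(series=[0,0,0,0,0,-0.01,15,0,0,0,0,0,-0.02,15,0,0,0,0,0,-0.02,15])

```text
clock: 24.9
eef_pos: [0.5971, -0.0265, 0.1139]
tcp_rot: [0.993, 0.117, -0.0, -0.0]
ft_force: [-0.8, -0.3, -2.5]
gripper_width: 0.265
grip_force: 40.0
```

arm_command(series=[0,0,0,0,0,-0.007,15,0,0,0,0,0,-0.014,15,0,0,0,0,0,-0.02,15,0,0,0,0,0,-0.02,15])

```text
clock: 25.3
eef_pos: [0.5975, -0.0265, 0.1122]
tcp_rot: [0.993, 0.117, 0.0, 0.0]
ft_force: [-3.8, 0.8, 7.5]
gripper_width: 0.265
grip_force: 40.0
```

The post bottomed at the expected height, TCP 0.112. Release and retreat.

arm_command(series=[0,0,0,0,0,0,45,0,0,0,0,0,0,45,0,0,0,0,0,0,45,0,0,0,0,0,0,45,0,0,0,0,0,0,45])

```text
clock: 25.8
eef_pos: [0.5972, -0.0265, 0.1109]
tcp_rot: [0.993, 0.117, -0.0, -0.0]
ft_force: [-1.1, -0.7, 0.2]
gripper_width: 0.507
grip_force: 0.0
```

arm_command(series=[0,0,0,0,0,0.15,45,0,0,0,0,0,0.4,45,0,0,0,0,0,0.7,45,0,0,0,0,0,1,45,0,0,0,0,0,1,45])

```text
clock: 26.3
eef_pos: [0.5999, -0.0262, 0.2681]
tcp_rot: [0.993, 0.117, 0.005, 0.001]
ft_force: [0.5, 0.2, 1.1]
gripper_width: 0.511
grip_force: 0.0
```

Run:
```python
from h import *
camera("wrist");c=camera("wrist"); s=sense(); print(s["clock"],np.round(s["eef_pos"],4))
for cam in("wrist","scene","top"):
    if cam!="wrist": c=camera(cam)
    for t,z in(("post_a_mid",.098),("rod_grip",.128),("post_a",.004),("spacer",.004),("oilcan",0)):
        for m in mark_of(cam,t)[:5]:
            r,q=m["at"]; print(cam,t,round(m["conf"],2),np.round([q,r]),np.round(atz(c,(q,r),z),3)[:2])
    for m in masks_of(cam,"post_a")[:6]: print(cam,"mask",round(m["conf"],2),np.round(m["box"]))
    print(cam,"socket post top pred",proj(c,[.5955,-.0275,.144]).round().tolist(),"base",proj(c,[.5955,-.0275,.084]).round().tolist())
```

```text
26.4 [ 0.5977 -0.0265  0.262 ]
wrist post_a_mid 0.96 [280. 192.] [ 0.595 -0.031]
wrist post_a 0.91 [278. 179.] [ 0.586 -0.031]
wrist post_a 0.74 [532. 309.] [ 0.498 -0.388]
wrist post_a 0.61 [439.  35.] [ 0.772 -0.156]
wrist spacer 0.35 [278. 188.] [ 0.576 -0.033]
wrist oilcan 0.56 [440.  35.] [ 0.773 -0.159]
wrist mask 0.61 [260. 174. 291. 217.]
wrist mask 0.51 [526. 230. 559. 255.]
wrist mask 0.47 [529. 313. 544. 332.]
wrist socket post top pred [[276.0, 206.0]] base [[277.0, 187.0]]
scene post_a_mid 0.8 [281. 225.] [ 0.591 -0.027]
scene post_a_mid 0.73 [363. 291.] [ 0.841 -0.048]
scene post_a_mid 0.66 [363. 146.] [0.528 0.372]
scene rod_grip 0.56 [370. 140.] [0.549 0.369]
scene post_a 0.93 [130. 315.] [ 0.494 -0.388]
scene post_a 0.75 [157. 271.] [ 0.431 -0.274]
scene post_a 0.48 [282. 240.] [0.565 0.006]
scene post_a 0.17 [283. 228.] [0.536 0.039]
scene spacer 0.78 [410. 195.] [0.693 0.392]
scene spacer 0.69 [155. 336.] [ 0.576 -0.379]
scene oilcan 0.76 [297. 330.] [ 0.768 -0.157]
scene mask 0.82 [109. 272. 134. 317.]
scene mask 0.81 [143. 236. 159. 273.]
scene mask 0.69 [278. 208. 286. 235.]
scene mask 0.59 [339. 263. 393. 319.]
scene socket post top pred [[282.0, 211.0]] base [[282.0, 230.0]]
top rod_grip 0.76 [ 97. 223.] [0.529 0.373]
top rod_grip 0.24 [240. 208.] [0.566 0.068]
top post_a 0.75 [384. 278.] [ 0.424 -0.266]
top post_a 0.53 [438. 248.] [ 0.496 -0.398]
top spacer 0.88 [111. 163.] [0.695 0.387]
top spacer 0.85 [433. 212.] [ 0.583 -0.39 ]
top oilcan 0.47 [337. 139.] [ 0.764 -0.161]
top mask 0.78 [435. 241. 458. 254.]
top mask 0.77 [380. 274. 404. 285.]
top socket post top pred [[285.0, 193.0]] base [[284.0, 199.0]]
```

The post stands level in the socket, the rod is in its hole, and the other two spares and everything else the networks found are in place. Handing in.

```bash
python3 -c "
from bench import close_job; print(close_job())"
```

```text
the job is handed in; nothing more can be done
None
```

The socket probed 32 mm deep, the rod is back in its block, and the 92 mm post is lowered fully home and released at about 26 s; job handed in, no verdict returned (I viewed 11 pictures, one over the limit of 10).

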